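Put the returned headphone amplifier away in the empty case

TASK

The pocket headphone amplifier lying on the desk has come back from loan and belongs in the one of the three identical hinged cases that is empty; the other two already hold one. Lift the lids until you find the empty case, lay the amplifier flat and right way up on the floor of its well, and finish with all three cases fully shut. Leave the remote, the screwdriver and the brush where they lie.

Things in the scene. Friction and masses are not known exactly. Their poses are not given: they have to be found in the camera images.
- case_a: Left of three identical black hinged cases, fixed to the desk side by side. 130 x 130 mm, 56 mm high shut (body 44, lid 12 mm). Origin: centre of the underside, on the desk; x points from the front (lift tab, towards the robot) to the hinge, y along the hinge, z up. Two of the cases hold an amplifier like the loose one, one is empty but for a paper slip; which is which varies and shows only with the lid open.
- case_b: Middle case, same as case_a. Inside each case a grey insert leaves a well 122 mm (x) by 80 mm (y) about the case's centre, floor 6 mm above the desk. Ledges 28 mm high along both sides are interrupted by finger notches at x = -25 to 25 mm, where the free width in y is 122 mm.
- case_c: Right case, same as case_a. In a full case the stored amplifier sits fixed in the middle of the well, roughly along x, its top 32 mm above the desk (the bare floor of the empty one is at 6 mm). The underside of a shut lid is 44 mm above the desk, so nothing more goes into a full case.
- lid_a (a joint): Lid of case_a, rad: 0 shut, grows as the front is lifted, 1.57 upright, stop at 1.9 (leaning back). Hinge axis along the case's y, at x = 65 mm, z = 44 mm in the case's frame. Soft-close hinge (lid 0.12 kg, about 1 N at the tab lifts it): left between 1.3 and 1.9 the lid stays open; let go below 1.1 it sinks gently and fully shut by itself in about 2 to 4 s.
- lid_b (a joint): Lid of case_b, rad: 0 shut, grows as the front is lifted, 1.57 upright, stop at 1.9 (leaning back). Hinge axis along the case's y, at x = 65 mm, z = 44 mm in the case's frame. Soft-close hinge (lid 0.12 kg, about 1 N at the tab lifts it): left between 1.3 and 1.9 the lid stays open; let go below 1.1 it sinks gently and fully shut by itself in about 2 to 4 s.
- lid_c (a joint): Lid of case_c, rad: 0 shut, grows as the front is lifted, 1.57 upright, stop at 1.9 (leaning back). Hinge axis along the case's y, at x = 65 mm, z = 44 mm in the case's frame. Soft-close hinge (lid 0.12 kg, about 1 N at the tab lifts it): left between 1.3 and 1.9 the lid stays open; let go below 1.1 it sinks gently and fully shut by itself in about 2 to 4 s.
- tab_a (a point): Centre of the lift tab of case_a's lid: a black tongue 32 mm wide (along the case's y), 7 mm thick, standing 32 mm out from the middle of the lid's front edge. This point is 15 mm from its tip, 17 mm from the lid's edge, 147 mm from the hinge axis, turns with the lid and is 49 mm above the desk when shut. x along the tongue towards the hinge, y along the hinge.
- tab_b (a point): Centre of the lift tab of case_b's lid: a black tongue 32 mm wide (along the case's y), 7 mm thick, standing 32 mm out from the middle of the lid's front edge. This point is 15 mm from its tip, 17 mm from the lid's edge, 147 mm from the hinge axis, turns with the lid and is 49 mm above the desk when shut. x along the tongue towards the hinge, y along the hinge.
- tab_c (a point): Centre of the lift tab of case_c's lid: a black tongue 32 mm wide (along the case's y), 7 mm thick, standing 32 mm out from the middle of the lid's front edge. This point is 15 mm from its tip, 17 mm from the lid's edge, 147 mm from the hinge axis, turns with the lid and is 49 mm above the desk when shut. x along the tongue towards the hinge, y along the hinge.
- amp_mid (a point): Centre (half-way up) of the loose pocket headphone amplifier, which starts on the desk left or right of the cases: a silver aluminium block 105 mm long (x, including an 18 mm volume knob standing 12 mm out of the -x end), 50 mm wide (y), 26 mm high (z up), 0.2 to 0.35 kg, grooves along its top. Without the knob it runs from -40 to 52 mm in x.
- remote: Bystander: black remote control lying on the desk on the other side of the cases from the amplifier, 170 x 44 x 18 mm, keys on top. Origin: centre of the underside, long axis x.
- driver: Bystander: screwdriver with a black handle, 170 mm long, lying between the left and middle cases. Long axis x.
- brush: Bystander: flat dusting brush with a wooden handle, 125 mm long, 24 mm wide, lying between the middle and right cases. Long axis x.

How it is judged:
On the way, in this order (a step that is already met when the one before it is completed fails the run):
1. a case's lid has been lifted open (value of joint any of lid_a, lid_b, lid_c above 0.5 rad), for 0.1 s.
2. the amplifier lies flat on the floor of the empty case's well, let go, its lid still open (((x of amp_mid in the frame of case_a between -0.025 and 0.025 m and y of amp_mid in the frame of case_a between -0.03 and 0.03 m and z of amp_mid in the frame of case_a below 0.024 m and angle between amp_mid's own z axis and vertical below 0.15 rad and value of joint lid_a above 0.2 rad) or (x of amp_mid in the frame of case_b between -0.025 and 0.025 m and y of amp_mid in the frame of case_b between -0.03 and 0.03 m and z of amp_mid in the frame of case_b below 0.024 m and angle between amp_mid's own z axis and vertical below 0.15 rad and value of joint lid_b above 0.2 rad) or (x of amp_mid in the frame of case_c between -0.025 and 0.025 m and y of amp_mid in the frame of case_c between -0.03 and 0.03 m and z of amp_mid in the frame of case_c below 0.024 m and angle between amp_mid's own z axis and vertical below 0.15 rad and value of joint lid_c above 0.2 rad)) and contact force between the fingers and amp below 0.3 N), for 0.2 s.
At the end, for the whole second after the job is handed in: The amplifier lies at rest in the well of a case, flat (within 0.15 rad) and right way up on its floor (its centre less than 24 mm above the desk, within 25 mm in x and 30 mm in y of the case's centre), which only the empty case allows; the lids of all three cases are shut to within 0.05 rad (((x of amp_mid in the frame of case_a between -0.025 and 0.025 m and y of amp_mid in the frame of case_a between -0.03 and 0.03 m and z of amp_mid in the frame of case_a below 0.024 m and angle between amp_mid's own z axis and vertical below 0.15 rad) or (x of amp_mid in the frame of case_b between -0.025 and 0.025 m and y of amp_mid in the frame of case_b between -0.03 and 0.03 m and z of amp_mid in the frame of case_b below 0.024 m and angle between amp_mid's own z axis and vertical below 0.15 rad) or (x of amp_mid in the frame of case_c between -0.025 and 0.025 m and y of amp_mid in the frame of case_c between -0.03 and 0.03 m and z of amp_mid in the frame of case_c below 0.024 m and angle between amp_mid's own z axis and vertical below 0.15 rad)) and value of joint each of lid_a, lid_b, lid_c below 0.05 rad and linear speed of amp below 0.02 m/s); the robot touches nothing.
It fails at once if the remote is moved by more than 30 mm (distance of remote from where it was at the start of the episode above 0.03 m).
It fails at once if the screwdriver is moved by more than 30 mm (distance of driver from where it was at the start of the episode above 0.03 m).
It fails at once if the brush is moved by more than 30 mm (distance of brush from where it was at the start of the episode above 0.03 m).
It also fails if it takes over 72 s, if anything falls off the work surface, if the arm or the gripper's body presses on something with over 40 N, if the wrist force passes 120 N, or if a joint passes its speed limit or range.

ROBOT

A 6-joint arm with a two-finger parallel gripper is mounted at the origin on the work surface. World frame = base frame: x ahead of the robot, y to its left, z up, the work surface at z = 0. Lengths are in m, angles in rad, forces in N, time in s.
With the tool pointing down it reaches from about 0.35 to 0.975 m from the base axis. Payload 7.1 kg.
Tool frame: the origin (TCP) lies at the very end of the fingers, on their centre line; the grasp point (between the pads) lies 19 mm behind it; z points along the fingers, y is the direction in which the jaws open and shut (so a half turn about z gives the same grasp; the last joint's range is limited). The gripper opens to 88 mm and grips with 3 to 60 N. Pads are 20 mm wide; open, the fingers measure 115 mm over their backs; the gripper's body (75 mm by 178 mm) begins 61 mm behind the grasp point.
Start: joints at [1.151, 0.423, 1.63, -0, 1.089, -0.019], TCP at [0.244, 0.575, 0.223] pointing down, gripper open.
Joint ranges: [-3, 3], [-0.9, 2.11], [0.09, 2.58], [-1.31, 4.45], [0.11, 2.69], [-2.54, 2.54]. Speed limits (rad/s): [2.39, 2.39, 3.01, 3.14, 3.14, 3.14].

INTERFACE

Orientations are given as a 3x3 rotation matrix whose columns are the frame's x, y, z axes.
In Python, from bench import ctrl, cams, sign_off gives the robot as it stands. The module is installed in compiled form; this text tells all that it offers.
- The arm moves only by the shell command python3 -m jog 'ROWS' [FORCE]. ROWS is JSON, a list of rows, each a list of 5 numbers: the finger opening in mm, from 0 to 87.8, then the shift along the world's x, y, z in mm, then the turn about the world's z in degrees. In form: [[claw, x, y, z, twist], ...]. A call has 1 to 10 rows; each row is the pose to reach, as a shift and turn from the pose commanded when the call began; what a row does not reach only later rows make up. A row lasts 1/12 s, in which the tool goes at most 41.7 mm and 7.16 degrees, less where a joint would pass 70% of its speed; a pose out of reach is approached as far as the arm can. A call with a gripper value outside its range is refused whole. The fingers move at their own pace and stop on an object; FORCE is the grip in N (left out, the last holds). Time passes only in rows, so rows that repeat a pose let the fingers close. It gives the time, the measured TCP pose, the force and the opening at its end, in the units of the state.
- ctrl.state(): the state, without advancing time (a new reading comes with each control period).
- cams.read_camera(name): name is "scene" or "top" or "wrist"; returns a dict with "img" (384x512x3 uint8, red, green, blue), "fx", "fy", "cx", "cy" (pixels), "camera_from_world" (4x4, takes a point from world to camera coordinates). Camera axes: x right, y down, z forward; pixel columns grow to the right and rows downward; lengths in m; the calibration is good to about 2 mm. A picture is of the moment at which its call begins. There is no depth.
- sign_off(): hands the job in, once; it reports no verdict.
The state is a dict: "clock": time; "joint_pos": joint angles; "joint_velocities": joint speeds; "joint_torque": joint torques, N m; "tcp_pos": TCP position; "orientation": TCP orientation; "ft_force": force on the tool from outside, world axes, zero at the start; "torque": the same for the moment, N m; "opening": opening from 0.0 (shut) to 1.0 (fully open).
Only numpy, scipy, OpenCV 4.12 (cv2) and the standard library are available. Lean on these libraries where they do the work, as an engineer would, in place of code of your own. Each camera call takes 0.05 s, during which the arm holds its last target. There are 200 camera calls.

## Working session

There is one attempt and no reset: what is moved stays moved. The work goes in short steps, Python scripts to look and compute and a shell command to move; the robot and the scene stay as the last step left them, time stands still between calls to the robot, and variables do not carry over. Pictures are saved under pics/ and viewed, about 8 in all and at most 12, crops included, and the job is handed in when it is done.

```bash
mkdir -p pics; cat > h.py <<'E'
import numpy as np, cv2
from bench import ctrl, cams
def shot(n,f):
    c=cams.read_camera(n); cv2.imwrite(f,cv2.cvtColor(c["img"],cv2.COLOR_RGB2BGR)); return c
def ray(c,u,v,z):
    T=c["camera_from_world"]; R=T[:3,:3]; o=-R.T@T[:3,3]
    d=R.T@np.array([(u-c["cx"])/c["fx"],(v-c["cy"])/c["fy"],1]); return o+d*(z-o[2])/d[2]
def proj(c,p):
    q=c["camera_from_world"]@np.append(p,1); return c["fx"]*q[0]/q[2]+c["cx"],c["fy"]*q[1]/q[2]+c["cy"]
E
python3 - <<'E'
from h import *
import pickle
c=shot("top","pics/top0.png"); pickle.dump(c,open("top.pkl","wb"))
s=shot("scene","pics/scene0.png"); pickle.dump(s,open("scene.pkl","wb"))
for k in (c,s):
    T=k["camera_from_world"]; print(-T[:3,:3].T@T[:3,3], T[:3,:3].round(2).tolist())
print(ctrl.state()["orientation"], ctrl.state()["clock"])
E
```

```text
[ 0.36487536 -0.00230758  1.22689717] [[0.01, -1.0, 0.0], [-0.99, -0.01, -0.16], [0.16, -0.0, -0.99]]
[1.12563564 0.48656279 1.16299465] [[-0.65, 0.76, 0.02], [0.61, 0.54, -0.58], [-0.45, -0.36, -0.82]]
[[-9.20749543e-01  3.90153788e-01 -5.48525540e-04]
 [ 3.90154173e-01  9.20748743e-01 -1.21391577e-03]
 [ 3.14403634e-05 -1.33172192e-03 -9.99999113e-01]] 0.1
```

View pics/top0.png

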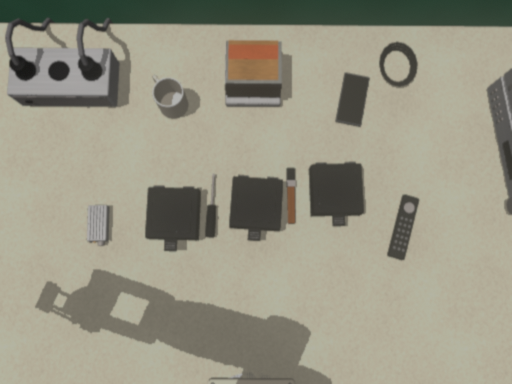

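View pics/scene0.png

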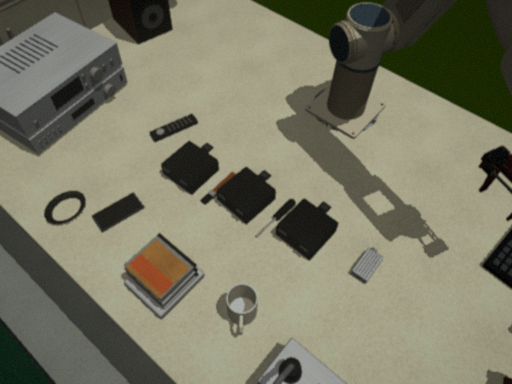

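The top view shows the cases at about (174,213), (256,204) and (336,190). The amplifier is at (97,224) on the left with its knob towards the robot, and the remote is on the right. Next I fit the box models to their outlines.

```bash
cat > fit.py <<'E'
from h import *
import pickle
from scipy.optimize import minimize
S=8
def boxpts(x0,x1,y0,y1,z0,z1): return np.array([[x,y,z] for x in(x0,x1) for y in(y0,y1) for z in(z0,z1)])/1000
CASE=[boxpts(-65,65,-65,65,0,56),boxpts(-97,-65,-16,16,45.5,52.5)]
AMP=[boxpts(-40,52,-25,25,0,26),boxpts(-52,-40,-9,9,4,22)]
def mask(c,parts,p,shape):
    m=np.zeros((shape[0],shape[1]),np.float32); big=np.zeros((shape[0]*4,shape[1]*4),np.uint8)
    R=np.array([[np.cos(p[2]),-np.sin(p[2]),0],[np.sin(p[2]),np.cos(p[2]),0],[0,0,1]])
    for P in parts:
        q=np.array([proj(c,R@v+[p[0],p[1],0]) for v in P])
        h=cv2.convexHull(((q*4+1.5)*16).round().astype(np.int32)); cv2.fillConvexPoly(big,h,255,shift=4)
    return cv2.resize(big,(shape[1],shape[0]),interpolation=cv2.INTER_AREA)/255.
def fit(c,parts,m,p0):
    f=lambda p:np.abs(mask(c,parts,[p[0]/100,p[1]/100,p[2]/10],m.shape)-m).sum()
    r=minimize(f,[p0[0]*100,p0[1]*100,p0[2]*10],method="Nelder-Mead",options=dict(initial_simplex=np.array([[p0[0]*100,p0[1]*100,p0[2]*10]]*4)+np.vstack([[0,0,0],np.eye(3)])))
    return r.x/[100,100,10],r.fun,m.sum()
E
python3 - <<'E'
from fit import *
c=pickle.load(open("top.pkl","rb")); g=c["img"].max(2).astype(float)
print("fx",c["fx"])
for nm,(u,v) in dict(a=(174,213),b=(256,204),c=(336,190)).items():
    w=np.zeros_like(g); w[v-35:v+45,u-33:u+33]=1
    m=np.clip((110-g)/70,0,1)*w
    n,l=cv2.connectedComponents((m>.3).astype(np.uint8)); m=m*cv2.dilate((l==l[v,u]).astype(np.uint8),np.ones((3,3)))
    print(nm,fit(c,CASE,m,[*ray(c,u,v,.05)[:2],0]))
print(c["img"][200:250:4,97],c["img"][224,80:118:2])
im=cv2.imread("pics/top0.png")[165:260,75:370]; im=cv2.resize(im,None,fx=2.7,fy=2.7,interpolation=cv2.INTER_CUBIC); cv2.imwrite("pics/crop0.png",im)
E
```

```text
fx 466.86192834898003
a (array([ 0.51879661,  0.20090076, -0.01938336]), np.float64(1128.8753501400558), np.float64(1885.042857142857))
b (array([ 0.54674989, -0.01157657, -0.05708283]), np.float64(1039.372549019608), np.float64(1826.7714285714287))
c (array([ 0.58554524, -0.21765772,  0.00816591]), np.float64(1108.1490196078432), np.float64(1871.6285714285714))
[[178 173 152]
 [160 157 142]
 [143 141 139]
 [154 153 151]
 [151 149 147]
 [163 161 159]
 [162 160 158]
 [165 164 161]
 [162 161 159]
 [165 163 162]
 [133 131 128]
 [157 151 137]
 [178 172 152]] [[179 174 154]
 [179 173 153]
 [179 175 155]
 [176 172 154]
 [163 161 157]
 [141 140 137]
 [163 161 160]
 [162 160 158]
 [141 140 138]
 [166 164 162]
 [165 163 161]
 [147 145 143]
 [165 163 161]
 [113 112 109]
 [ 88  86  79]
 [120 115 103]
 [134 130 116]
 [176 171 151]
 [177 170 151]]
```

View pics/crop0.png

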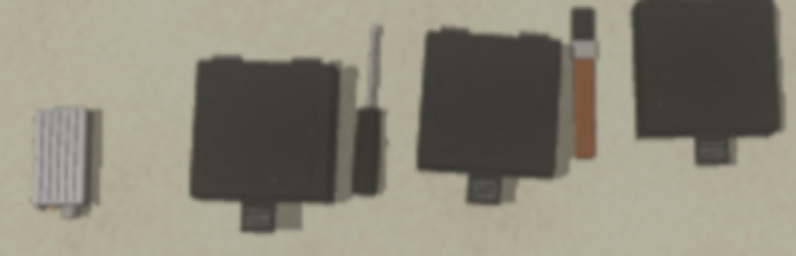

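```bash
python3 - <<'E'
from fit import *
c=pickle.load(open("top.pkl","rb")); I=c["img"].astype(float); g=I.max(2)
print(g[210,192:216],g[226,250:254],g[244,160:195])
for nm,(u,v) in dict(a=(174,213),b=(256,204),c=(336,190)).items():
    w=np.zeros_like(g); w[v-35:v+45,u-33:u+33]=1
    m=np.clip((100-g)/30,0,1)*w
    n,l=cv2.connectedComponents((m>.5).astype(np.uint8)); m=m*cv2.dilate((l==l[v,u]).astype(np.uint8),np.ones((3,3)))
    p,f,s=fit(c,CASE,m,[*ray(c,u,v,.05)[:2],0]); print(nm,p.round(4),np.degrees(p[2]).round(1),f,s)
    k=np.array([np.cos(p[2]),np.sin(p[2])]); print("  tab",p[:2]-.082*k,"reach",np.linalg.norm(p[:2]-.082*k))
m=np.clip((16-(I[...,0]-I[...,2]))/10,0,1)*np.clip((g-110)/20,0,1); w=np.zeros_like(g); w[195:250,80:115]=1
p,f,s=fit(c,AMP,m*w,[*ray(c,97,224,.02)[:2],0]); print("amp",p,np.degrees(p[2]),f,s)
s=pickle.load(open("scene.pkl","rb")); print(proj(s,[p[0],p[1],.026]))
E
```

```text
[ 60.  61.  61.  61.  58.  56.  55.  65.  91. 109. 115. 116. 115. 114.
 105.  77.  59.  59.  59.  59.  59.  58.  57.  72.] [61. 61. 61. 62.] [177. 176. 176. 163. 112.  77.  75.  77.  79.  79.  79.  79.  81.  81.
  78.  71.  77. 104. 116. 118. 117. 118. 118. 118. 119. 120. 134. 165.
 175. 176. 175. 176. 176. 176. 176.]
a [ 0.5192  0.2016 -0.0251] -1.4 207.83725490196076 2805.9666666666667
  tab [0.43726559 0.20365722] reach 0.48236652066877533
b [ 0.5461 -0.0117 -0.058 ] -3.3 193.5529411764706 2672.733333333333
  tab [ 0.46427207 -0.00697752] reach 0.4643245015255626
c [ 0.5852 -0.2171  0.0353] 2.0 222.51372549019607 2760.133333333334
  tab [ 0.50320903 -0.2200071 ] reach 0.5492016505758279
amp [0.48884689 0.40208707 0.06286772] 3.602054996449659 197.67705882352942 667.1200000000001
(np.float64(368.3665537311118), np.float64(261.41119726543593))
```

```bash
python3 -m jog '[[60,188,-371,-70,21.6],[60,188,-371,-70,21.6],[60,188,-371,-70,21.6],[60,188,-371,-70,21.6],[60,188,-371,-70,21.6],[60,188,-371,-70,21.6],[60,188,-371,-70,21.6],[60,188,-371,-70,21.6],[60,188,-371,-70,21.6],[60,188,-371,-70,21.6]]' 20
python3 -m jog '[[60,0,0,0,0],[60,0,0,0,0],[60,0,0,0,0]]'
python3 - <<'E'
from h import *
c=shot("wrist","pics/w1.png"); T=c["camera_from_world"]; print(-T[:3,:3].T@T[:3,3],proj(c,[.4373,.2037,.0525])); s=ctrl.state(); print(s["tcp_pos"],s["orientation"],s["clock"])
E
```

```text
clock: 0.93
tcp_pos: [0.4294, 0.2079, 0.1533]
orientation: [[-1.0, 0.023, -0.0], [0.023, 1.0, -0.0], [0.0, -0.0, -1.0]]
ft_force: [0.8, -0.1, 0.2]
opening: 0.684
clock: 1.18
tcp_pos: [0.4291, 0.2098, 0.1536]
orientation: [[-1.0, 0.025, -0.0], [0.025, 1.0, 0.0], [0.0, 0.0, -1.0]]
ft_force: [-0.7, 1.5, 0.7]
opening: 0.679
[0.36007717 0.21021867 0.31590102] (np.float64(249.74769472638283), np.float64(199.6155074918648))
[0.42885587 0.21045252 0.15372965] [[-9.99725077e-01  2.34468379e-02 -1.24038121e-04]
 [ 2.34468086e-02  9.99725059e-01  2.33221990e-04]
 [ 1.29472336e-04  2.30249574e-04 -9.99999965e-01]] 1.2333
```

View pics/w1.png

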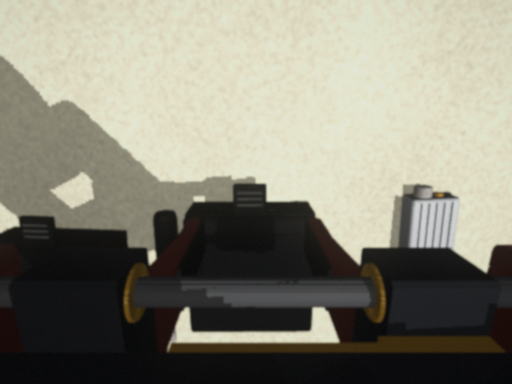

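```bash
python3 -m jog '[[60,2,-6.5,-30,0],[60,2,-6.5,-60,0],[60,2,-6.5,-90,0],[60,2,-6.5,-115,0],[60,2,-6.5,-115,0],[20,2,-6.5,-115,0],[20,2,-6.5,-115,0],[20,2,-6.5,-115,0],[20,2,-6.5,-115,0],[20,2,-6.5,-115,0]]' 10
python3 -m jog '[[20,0,0,0,0],[20,0,0,0,0],[20,0,0,0,0]]' 10
```

```text
clock: 2.07
tcp_pos: [0.4322, 0.2048, 0.0401]
orientation: [[-1.0, 0.025, 0.003], [0.025, 1.0, 0.003], [-0.003, 0.003, -1.0]]
ft_force: [-5.4, 15.8, 1.7]
opening: 0.363
clock: 2.32
tcp_pos: [0.4321, 0.2049, 0.0401]
orientation: [[-1.0, 0.024, 0.003], [0.024, 1.0, 0.003], [-0.003, 0.003, -1.0]]
ft_force: [-2.5, 10.0, 3.4]
opening: 0.363
```

```bash
python3 -m jog '[[20,2.4,0,22.7,0],[20,8.3,-0.2,44.7,0],[20,17.3,-0.4,65.6,0],[20,29.4,-0.7,84.9,0],[20,44.2,-1.1,102.3,0],[20,61.4,-1.5,117.2,0],[20,80.7,-2,129.3,0],[20,101.6,-2.5,138.5,0],[20,131,-3.3,145.6,0],[20,131,-3.3,145.6,0]]' 10
python3 - <<'E'
from h import *
c=shot("wrist","pics/w2.png");c=shot("scene","pics/s2.png")
E
cd pics; python3 -c "
import cv2,numpy as np
a=cv2.imread('w2.png');b=cv2.imread('s2.png')[120:312,200:456];b=cv2.resize(b,(512,384));cv2.imwrite('v2.png',cv2.resize(np.hstack([a,b]),(800,300)))"
```

```text
clock: 3.15
tcp_pos: [0.5682, 0.2023, 0.1883]
orientation: [[-1.0, 0.025, 0.009], [0.025, 1.0, 0.005], [-0.009, 0.006, -1.0]]
ft_force: [-2.6, 8.1, 12.9]
opening: 0.36
```

View pics/v2.png

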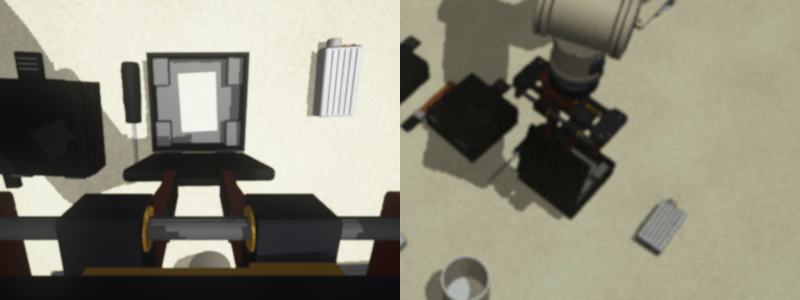

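Case A's well is empty: the picture shows only a white paper slip, at about (200,103). I'll open the lid past upright, let go of it, and measure the well and the amplifier again from a clear position.

```bash
python3 -m jog '[[20,15,-0.4,0.5,0],[20,30,-0.7,0,0],[20,42,-1,-1,0],[20,42,-1,-1,0],[60,42,-1,-1,0],[60,42,-1,-1,0],[60,42,-1,-1,0],[60,42,-1,30,0],[60,42,-1,65,0],[60,42,-1,65,0]]' 10
python3 -m jog '[[60,-38,40,0,0],[60,-38,80,0,0],[60,-38,105,0,0],[60,-38,105,0,0],[60,-38,105,0,0]]' 25
python3 - <<'E'
from h import *
import pickle
c=shot("wrist","pics/w3.png"); pickle.dump(c,open("w3.pkl","wb"))
for p in ([.4888,.4021,.026],[.5192,.2016,.006],[.5192,.2016,.044]): print(proj(c,p))
E
```

```text
clock: 4.08
tcp_pos: [0.6069, 0.1995, 0.2558]
orientation: [[-1.0, 0.024, 0.009], [0.024, 1.0, 0.002], [-0.009, 0.003, -1.0]]
ft_force: [1.1, -0.3, 0.7]
opening: 0.683
clock: 4.5
tcp_pos: [0.5654, 0.305, 0.249]
orientation: [[-1.0, 0.021, -0.0], [0.021, 1.0, -0.001], [0.0, -0.001, -1.0]]
ft_force: [-1.0, -0.6, -0.4]
opening: 0.685
(np.float64(330.3756151147301), np.float64(107.2750898915803))
(np.float64(179.76198998764963), np.float64(134.05104957546413))
(np.float64(172.149741462129), np.float64(135.97104811104126))
```

View pics/w3.png

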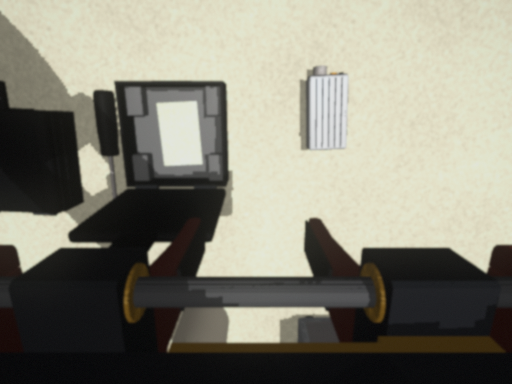

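The amplifier's top-face corners are at about (308,75), (348,75), (346,149) and (309,149). Case A's rim corners are at about (116,82), (226,82), (228,184) and (125,185).

```bash
python3 - <<'E'
from fit import *
c=pickle.load(open("w3.pkl","rb")); I=c["img"].astype(float)
for n,z,P in (("amp",.026,[(308,75),(348,75),(346,149),(309,149)]),("rim",.044,[(116,82),(226,82),(228,184),(125,185)])):
    q=np.array([ray(c,u,v,z)[:2] for u,v in P]); print(n,q.round(4).tolist(),q.mean(0),[np.linalg.norm(q[i]-q[i-1]).round(4) for i in range(4)])
# predicted corners under the top-fit
def corners(p,pts,z):
    k=np.array([np.cos(p[2]),np.sin(p[2])]);l=np.array([-k[1],k[0]]); return [np.round(proj(c,[*(p[:2]+k*a+l*b),z]),0).tolist() for a,b in pts]
print(corners([.4888,.4021,.0629],[(-.04,-.025),(-.04,.025),(.052,.025),(.052,-.025)],.026))
print(corners([.5192,.2016,-.0251],[(-.065,-.065),(-.065,.065),(.065,.065),(.065,-.065)],.044))
im=cv2.imread("pics/w3.png")[50:200,90:370]; cv2.imwrite("pics/w3c.png",cv2.resize(im,None,fx=2.8,fy=2.8,interpolation=cv2.INTER_CUBIC))
E
```

```text
amp [[0.4496, 0.3726], [0.4507, 0.4223], [0.5424, 0.4252], [0.5413, 0.3762]] [0.49599697 0.39904623] [np.float64(0.0918), np.float64(0.0497), np.float64(0.0917), np.float64(0.049)]
rim [[0.4544, 0.1406], [0.4574, 0.2719], [0.5823, 0.2686], [0.5807, 0.1341]] [0.5187098  0.20376688] [np.float64(0.1264), np.float64(0.1313), np.float64(0.125), np.float64(0.1345)]
[[310.0, 76.0], [350.0, 72.0], [350.0, 146.0], [312.0, 150.0]]
[[114.0, 80.0], [223.0, 81.0], [225.0, 187.0], [126.0, 186.0]]
```

View pics/w3c.png

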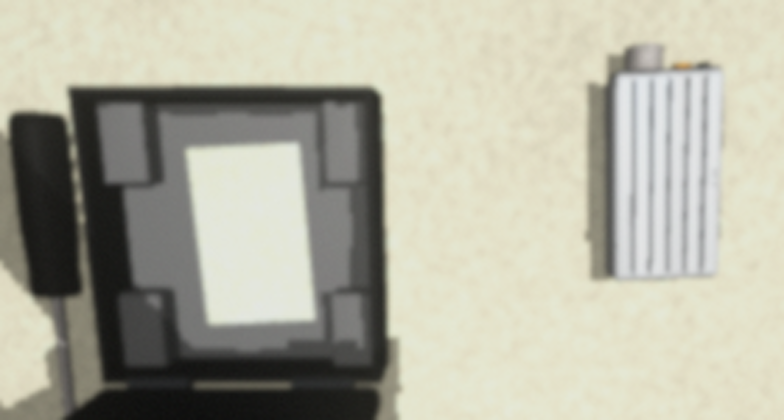

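```bash
python3 -m jog '[[87.8,-25,31,0,1],[87.8,-50,62,-30,2],[87.8,-75,94,-60,3.2],[87.8,-75,94,-95,3.2],[87.8,-75,94,-130,3.2],[87.8,-75,94,-165,3.2],[87.8,-75,94,-195,3.2],[87.8,-75,94,-220,3.2],[87.8,-75,94,-235,3.2],[87.8,-75,94,-235,3.2]]' 25
python3 -m jog '[[87.8,-0.5,0,-5,0],[87.8,-0.5,0,-10,0],[87.8,-0.5,0,-10,0],[40,-0.5,0,-10,0],[40,-0.5,0,-10,0],[40,-0.5,0,-10,0],[40,-0.5,0,-10,0],[40,-0.5,0,-10,0],[40,-0.5,0,-10,0],[40,-0.5,0,-10,0]]' 25
```

```text
clock: 5.38
tcp_pos: [0.4897, 0.3952, 0.011]
orientation: [[-1.0, -0.031, -0.005], [-0.031, 1.0, -0.004], [0.005, -0.004, -1.0]]
ft_force: [-0.3, -0.1, 0.4]
opening: 0.998
clock: 6.22
tcp_pos: [0.4908, 0.3984, 0.0046]
orientation: [[-0.999, -0.032, 0.001], [-0.032, 0.999, 0.001], [-0.001, 0.001, -1.0]]
ft_force: [0.0, 1.6, 1.9]
opening: 0.569
```

```bash
python3 -m jog '[[40,0,0,20,0],[40,0,0,50,0],[40,0,0,80,0],[40,5,-35,90,-1],[40,12,-75,90,-2],[40,19,-115,90,-3.3],[40,25,-150,90,-3.3],[40,28,-180,90,-3.3],[40,28.5,-195.7,90,-3.3],[40,28.5,-195.7,90,-3.3]]' 25
python3 -m jog '[[40,0,0,-15,0],[40,0,0,-20,0],[40,0,0,-20,0]]' 25
python3 - <<'E'
from h import *
c=shot("wrist","pics/w4.png");t=shot("top","pics/t4.png"); print(ctrl.state()["tcp_pos"])
# predicted rim and held amp outline in the wrist view
p=ctrl.state()["tcp_pos"]
im=cv2.imread("pics/w4.png")
k=np.array([.9997,-.0251]);l=np.array([.0251,.9997])
def poly(o,x0,x1,y0,y1,z,col):
    q=np.array([proj(c,[*(o+k*a+l*b),z]) for a,b in((x0,y0),(x0,y1),(x1,y1),(x1,y0))]).round().astype(int); cv2.polylines(im,[q],True,col,1)
poly(np.array([.519,.2027]),-.065,.065,-.065,.065,.044,(0,0,255))
poly(p[:2],-.0408,.0512,-.025,.025,p[2]+.0214,(0,255,0))
a=cv2.imread("pics/t4.png")[170:260,120:230]
cv2.imwrite("pics/v4.png",np.hstack([im[:300],cv2.resize(a,(288,236))[:236].repeat(1,0) if 0 else cv2.copyMakeBorder(cv2.resize(a,(288,236)),0,64,0,0,0)]))
E
```

```text
clock: 7.05
tcp_pos: [0.5183, 0.1988, 0.0938]
orientation: [[-1.0, 0.029, -0.002], [0.029, 1.0, -0.001], [0.002, -0.002, -1.0]]
ft_force: [-0.9, -0.1, -2.5]
opening: 0.567
clock: 7.3
tcp_pos: [0.5179, 0.2023, 0.0729]
orientation: [[-1.0, 0.025, -0.003], [0.025, 1.0, -0.001], [0.003, -0.001, -1.0]]
ft_force: [-0.5, 0.7, -2.6]
opening: 0.566
[0.51870593 0.20281051 0.07396223]
```

View pics/v4.png

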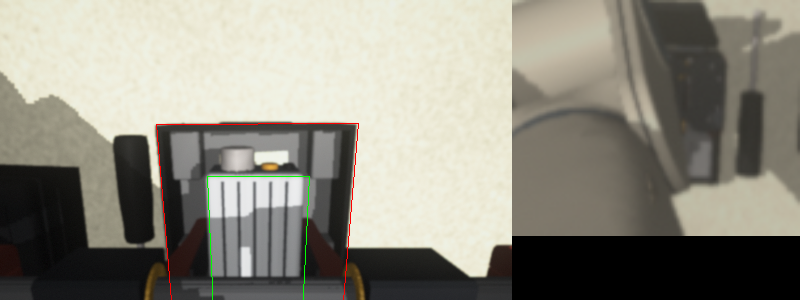

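The predicted outlines match: the rim's front corners are at (157,125) and (357,125), and the amplifier's front edge is near row 176. I'll lower it and let go.

```bash
python3 -m jog '[[40,0.5,0,-15,0],[40,0.5,0,-30,0],[40,0.5,0,-42,0],[40,0.5,0,-50,0],[40,0.5,0,-56,0],[40,0.5,0,-60,0],[40,0.5,0,-62,0],[40,0.5,0,-62,0],[40,0.5,0,-62,0],[40,0.5,0,-62,0]]' 25
```

```text
clock: 8.23
tcp_pos: [0.52, 0.2024, 0.0127]
orientation: [[-1.0, 0.026, 0.001], [0.026, 1.0, 0.0], [-0.001, 0.0, -1.0]]
ft_force: [-0.4, -0.1, -2.3]
opening: 0.567
```

```bash
python3 -m jog '[[40,0,0,-1,0],[40,0,0,-2,0],[40,0,0,-2,0],[70,0,0,-2,0],[70,0,0,-2,0],[70,0,0,-2,0],[70,0,0,-2,0],[70,0,0,-2,0],[70,0,0,-2,0],[70,0,0,-2,0]]' 25
python3 -m jog '[[70,0,0,20,0],[70,0,0,50,0],[70,0,0,85,0],[70,0,0,120,0],[70,0,0,155,0],[70,0,0,190,0],[70,0,0,210,0],[70,-30,0,210,0],[70,-50,0,210,0],[70,-50,0,210,0]]' 25
python3 - <<'E'
from h import *
import pickle
c=shot("wrist","pics/w5.png");s=shot("scene","pics/s5.png"); pickle.dump(c,open("w5.pkl","wb"))
a=cv2.imread('pics/w5.png');b=cv2.resize(cv2.imread('pics/s5.png')[150:294,220:412],(400,300))
cv2.imwrite('pics/v5.png',np.hstack([cv2.resize(a,(400,300)),b]))
E
```

```text
clock: 9.07
tcp_pos: [0.5196, 0.2023, 0.0103]
orientation: [[-1.0, 0.025, -0.0], [0.025, 1.0, -0.0], [0.0, -0.0, -1.0]]
ft_force: [-0.2, -0.8, -0.2]
opening: 0.802
clock: 9.9
tcp_pos: [0.4661, 0.2018, 0.2204]
orientation: [[-1.0, 0.025, -0.002], [0.025, 1.0, -0.0], [0.002, -0.001, -1.0]]
ft_force: [-0.6, 0.7, -0.6]
opening: 0.795
```

View pics/v5.png

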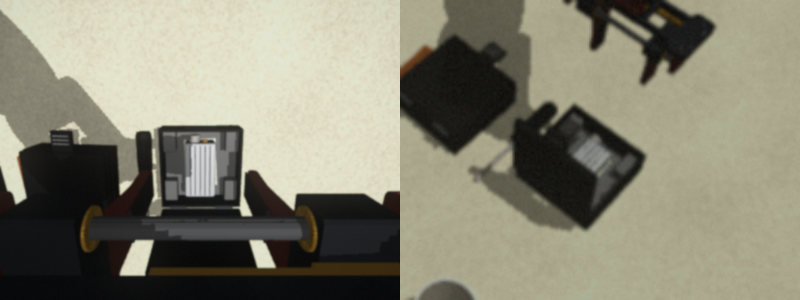

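The amplifier lies flat in case A's well, its top at about (200,168) in the left half of the picture, with the lid standing open. Next I'll push the lid shut from behind.

```bash
python3 -m jog '[[0,0,0,30,0],[0,20,0,60,0],[0,55,0,60,0],[0,90,0,60,0],[0,125,-1,60,0],[0,160,-2,60,0],[0,195,-3,60,0],[0,200,-3,60,0],[0,200,-3,60,0],[0,200,-3,60,0]]' 20
python3 -m jog '[[0,0,0,-30,0],[0,0,0,-60,0],[0,0,0,-90,0],[0,0,0,-110,0],[0,0,0,-110,0],[0,-12,0,-110,0],[0,-24,0,-110,0],[0,-36,0,-110,0],[0,-48,0,-110,0],[0,-60,0,-110,0]]'
python3 -m jog '[[0,-15,0,0,0],[0,-30,0,0,0],[0,-45,0,0,0],[0,-60,0,0,0],[0,-75,0,0,0],[0,-88,0,0,0],[0,-95,0,0,0],[0,-95,0,0,0],[0,-95,0,0,0],[0,-95,0,0,0]]'
python3 - <<'E'
from h import *
shot("scene","pics/s6.png"); cv2.imwrite("pics/v6.png",cv2.resize(cv2.imread('pics/s6.png')[130:290,210:420],None,fx=2.5,fy=2.5))
E
```

```text
clock: 10.83
tcp_pos: [0.6694, 0.199, 0.2791]
orientation: [[-1.0, 0.026, -0.002], [0.026, 1.0, -0.0], [0.002, -0.0, -1.0]]
ft_force: [-1.1, -0.8, 0.1]
opening: 0.076
clock: 11.67
tcp_pos: [0.6092, 0.1997, 0.1725]
orientation: [[-1.0, 0.025, 0.002], [0.025, 1.0, 0.001], [-0.002, 0.001, -1.0]]
ft_force: [0.3, -0.2, 0.6]
opening: 0.003
clock: 12.5
tcp_pos: [0.5155, 0.1995, 0.1711]
orientation: [[-1.0, 0.025, 0.002], [0.025, 1.0, 0.001], [-0.002, 0.001, -1.0]]
ft_force: [0.0, 0.2, -0.3]
opening: 0.003
```

View pics/v6.png

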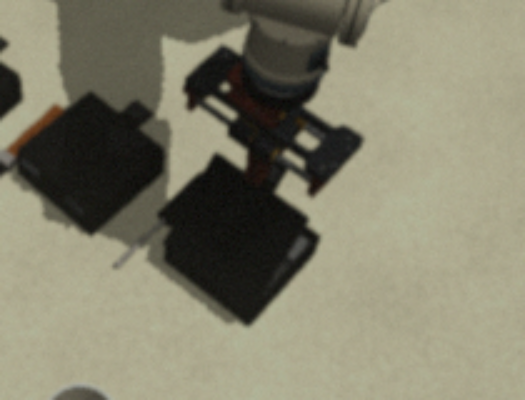

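```bash
python3 -m jog '[[0,0,0,30,0],[0,0,20,60,0],[0,-10,50,60,0],[0,-30,85,60,0],[0,-50,120,60,0],[0,-70,155,60,0],[0,-90,190,60,0],[0,-110,225,60,0],[0,-130,260,60,0],[0,-150,280,60,0]]'
for i in 1 2 3 4; do python3 -m jog '[[0,0,0,0,0],[0,0,0,0,0],[0,0,0,0,0],[0,0,0,0,0],[0,0,0,0,0],[0,0,0,0,0],[0,0,0,0,0],[0,0,0,0,0],[0,0,0,0,0],[0,0,0,0,0]]' | head -2; done
python3 - <<'E'
from fit import *
c=shot("top","pics/t7.png"); s=shot("scene","pics/s7.png")
o=pickle.load(open("top.pkl","rb"))["img"].astype(int); d=np.abs(c["img"].astype(int)-o).max(2)
for n,(r0,r1,c0,c1) in dict(a=(180,255,140,204),b=(170,245,226,284),cc=(155,230,305,368),drv=(172,240,205,219),brush=(165,226,285,299),remote=(190,262,385,420)).items(): print(n,(d[r0:r1,c0:c1]>25).sum())
a=cv2.imread("pics/t7.png")[150:262,60:430]; b=cv2.imread('pics/s7.png')[110:290,130:430]
cv2.imwrite("pics/v7.png",np.vstack([cv2.resize(a,(740,224)),cv2.resize(b,(740,370))[:370]]))
E
```

```text
clock: 13.38
tcp_pos: [0.364, 0.4828, 0.2304]
orientation: [[-1.0, 0.025, 0.001], [0.025, 1.0, 0.002], [-0.001, 0.002, -1.0]]
ft_force: [-0.5, 0.4, 0.2]
opening: 0.003
clock: 14.22
tcp_pos: [0.3647, 0.4791, 0.2303]
clock: 15.05
tcp_pos: [0.3646, 0.4793, 0.2303]
clock: 15.88
tcp_pos: [0.3646, 0.4793, 0.2303]
clock: 16.72
tcp_pos: [0.3646, 0.4793, 0.2303]
a 632
b 0
cc 0
drv 0
brush 0
remote 0
```

View pics/v7.png

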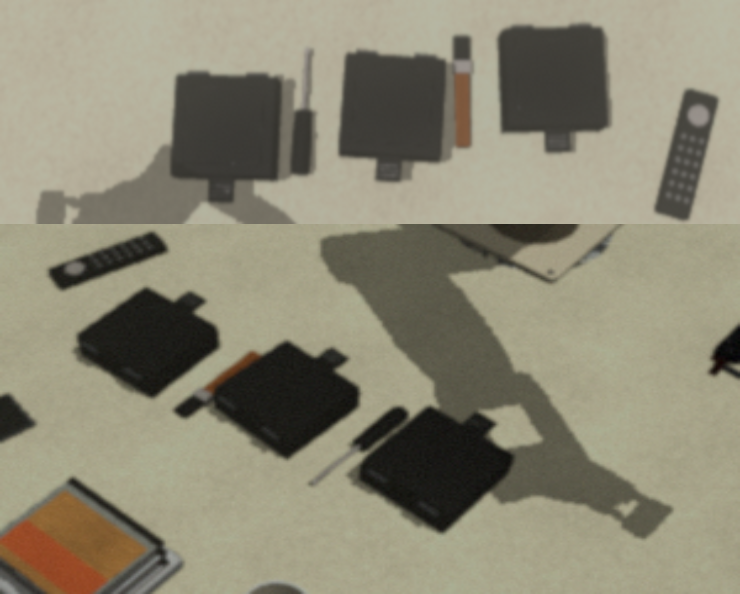

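```bash
python3 - <<'E'
from fit import *
for n,k,(r0,r1,c0,c1),t in (("t7","top0",(180,255,140,204),88),("s7","scene0",(190,265,270,342),45)):
    A=cv2.imread(f"pics/{n}.png")[r0:r1,c0:c1].max(2); B=cv2.imread(f"pics/{k}.png")[r0:r1,c0:c1].max(2)
    print(n,(A<t).sum(),(B<t).sum(),((A<t)!=(B<t)).sum())
print(ctrl.state()["clock"],ctrl.state()["ft_force"])
E
```

```text
t7 2886 2849 41
s7 2362 2324 58
16.8167 [ 0.57078415  0.92945105 -0.33745505]
```

```bash
python3 -m jog '[[0,0,60,0,0],[0,0,60,0,0],[0,0,60,0,0],[0,0,60,0,0],[0,0,60,0,0],[0,0,60,0,0],[0,0,60,0,0],[0,0,60,0,0],[0,0,60,0,0],[0,0,60,0,0]]'
python3 - <<'E'
from fit import *
c=shot("scene","pics/s8.png"); s=pickle.load(open("scene.pkl","rb"))
for h in (.0525,.0595): print("tab px at z",h,proj(c,[.4223,.204,h]))
A=cv2.imread("pics/s8.png")[190:265,270:342].max(2); B=cv2.imread("pics/scene0.png")[190:265,270:342].max(2); t=45
print((A<t).sum(),(B<t).sum()); y,x=np.nonzero((A<t)!=(B<t)); print(sorted(zip((y+190).tolist(),(x+270).tolist())))
# inner edges of lid/tab: per-column first dark row in the tab area, before and after
for u in range(315,332,2): print(u,B[5:25,u-270].tolist(),A[5:25,u-270].tolist())
E
```

```text
clock: 17.65
tcp_pos: [0.3648, 0.539, 0.2304]
orientation: [[-1.0, 0.026, 0.0], [0.026, 1.0, 0.0], [-0.0, 0.0, -1.0]]
ft_force: [-0.5, -0.9, 0.3]
opening: 0.005
tab px at z 0.0525 (np.float64(325.8849280902378), np.float64(202.53220629924084))
tab px at z 0.0595 (np.float64(326.2489826574144), np.float64(201.2662986700389))
2355 2324
[(200, 289), (202, 300), (202, 308), (202, 322), (202, 323), (202, 324), (203, 325), (204, 326), (205, 293), (205, 328), (206, 322), (206, 329), (207, 325), (207, 326), (208, 290), (208, 329), (209, 293), (210, 327), (211, 326), (214, 326), (215, 282), (215, 327), (217, 330), (218, 331), (219, 332), (220, 334), (221, 335), (222, 337), (223, 337), (224, 337), (225, 337), (227, 336), (228, 336), (230, 279), (230, 280), (230, 335), (231, 281), (231, 282), (231, 334), (232, 283), (233, 284), (238, 281), (239, 327), (247, 302), (248, 303), (248, 304), (249, 305), (250, 305), (251, 298), (252, 299), (255, 303)]
315 [167, 162, 165, 165, 166, 164, 164, 159, 165, 157, 136, 85, 43, 23, 26, 25, 26, 27, 22, 27] [158, 164, 166, 168, 165, 162, 167, 165, 165, 159, 131,
[... 776 characters left out ...]
 164, 166, 160, 148, 106, 62, 37, 42, 42, 45, 42, 42, 28, 27, 42, 44, 33] [93, 92, 93, 91, 89, 89, 84, 57, 39, 39, 41, 40, 38, 43, 38, 30, 22, 29, 32, 28]
327 [164, 162, 163, 164, 163, 163, 166, 159, 131, 84, 44, 39, 37, 40, 30, 52, 88, 130, 140, 109] [91, 87, 90, 88, 91, 92, 91, 86, 69, 46, 38, 42, 39, 36, 29, 35, 50, 72, 79, 57]
329 [164, 164, 167, 162, 163, 165, 167, 167, 162, 147, 108, 56, 40, 58, 96, 136, 159, 167, 168, 161] [89, 91, 88, 91, 88, 89, 92, 91, 94, 79, 62, 40, 31, 37, 50, 72, 88, 91, 94, 88]
331 [168, 168, 166, 170, 166, 166, 167, 167, 169, 166, 161, 140, 127, 146, 167, 173, 173, 171, 169, 169] [91, 93, 92, 89, 92, 93, 93, 92, 94, 89, 90, 79, 69, 79, 91, 94, 95, 94, 92, 93]
```

```bash
python3 -c "
from bench import sign_off
sign_off()"
```

```text
the job is handed in; nothing more can be done
```

The amplifier is lying flat and right way up in case A, which was the empty one, and I've handed the job in; no verdict came back. It took about 18 s of the 72 s. Case A was the first I opened, so cases B and C were never touched.

**What I did:** I gripped case A's tab and swung the lid past upright, which showed only the paper slip inside. I then gripped the amplifier across its width, lowered it into the well through the finger notches and let go. I nudged the lid from behind so that it sank shut by itself.

**Last checks:**
- **Amplifier:** before the lid closed, the wrist picture showed it flat and roughly centred in the well. I judged its final position from that picture and the arm's position, without measuring it again.
- **Lids:** the top and scene pictures show all three shut. Case A's edge matches its starting picture where it isn't shaded. About 50 pixels differ there, and I put those down to the arm's shadow.
- **Remote, screwdriver and brush:** no pixel change from the start in the top view.
- **Robot:** when I handed in, it stood clear of everything and its force reading was near zero.

**Disagreements:** the first top-view fit put the amplifier's yaw at 3.6°, probably because the knob sits off-centre. The nearer picture gave about 2°, and I used that. The two estimates of case A's position differed by 2 mm, well within the clearance.

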